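# Pack the flat can and the jar into the cellar crate

## Task

Finish packing the low plywood crate on the bench: put the flat rectangular metal can and the short round glass jar with the steel lid into the free space beside the carton that is already in it. Both must stand upright on the crate's floor, set down rather than dropped, and the carton stays lying flat in the crate; the can fits beside the jar only with its long side across the crate.

Things in the scene. Friction and masses are not known exactly. Their poses are not given: they have to be found in the camera images.
- crate: Low open plywood crate, fixed to the bench, at any yaw: outside 242 mm (its x) by 124 mm (its y), 56 mm high; walls and floor 6 mm thick, so inside 230 x 112 mm, inner floor 6 mm above the bench. Origin: centre of its underside, on the bench top (z = 0). Its +x end holds the carton; the free space, about 145 mm long, is at its -x end.
- carton: Small loose cardboard carton already packed at the crate's +x end, against that end wall to within about 5 mm, square to the crate: 80 mm along the crate's x, 104 mm along the crate's y, 42 mm high (its top is 8 mm below the crate's rim). Origin: centre of its underside. About 0.5 kg.
- can_center (a point): Centre, 61 mm above its underside, of the flat rectangular aluminium can standing loose on the bench: 50 mm thick (its x), 90 mm wide (its y), 122 mm tall, pale paper panels; on top a black cap 26 mm wide, 12 mm high, 24 mm off centre towards +y. Its z is up. About 0.5 kg; grasp it across the 50 mm. The cardboard packet nearby is lower and has no cap.
- jar_center (a point): Centre, on its axis and 45 mm above its underside, of the short round green glass jar with a flat steel lid, standing loose on the bench: 64 mm in diameter, 90 mm tall (the top 14 mm is the lid, 62 mm across). Its z is up. About 0.35 kg. The taller, thinner amber bottle and the wider, lower steel tin nearby are not wanted.
Not all that is in view belongs to the job. Leave any blue look-alike of the part that bears can_center alone.

How it is judged:
At the end, for the whole second after the job is handed in: The can and the jar both stand in the crate on its inner floor (centre height within 10 mm of standing there), inside its walls, upright to about 10 degrees and at rest, and the carton still lies flat on the crate's floor, at rest (x of can_center in the frame of crate between -0.098 and 0.098 m and y of can_center in the frame of crate between -0.045 and 0.045 m and z of can_center in the frame of crate between 0.057 and 0.077 m and angle between each of can_center, jar_center, carton's own z axis and vertical below 0.18 rad and linear speed of each of can, jar, carton below 0.02 m/s and angular speed of each of can, jar, carton below 0.2 rad/s and x of jar_center in the frame of crate between -0.092 and 0.092 m and y of jar_center in the frame of crate between -0.032 and 0.032 m and z of jar_center in the frame of crate between 0.041 and 0.061 m and x of carton in the frame of crate between -0.085 and 0.085 m and y of carton in the frame of crate between -0.02 and 0.02 m and z of carton in the frame of crate between -0.004 and 0.016 m); the robot touches nothing.
It fails at once if the can is dropped or thrown (moves faster than 0.8 m/s with no finger touching it) (linear speed of can above 0.8 m/s and contact force between the fingers and can below 0.1 N).
It fails at once if the jar is dropped or thrown (moves faster than 0.8 m/s with no finger touching it) (linear speed of jar above 0.8 m/s and contact force between the fingers and jar below 0.1 N).
It also fails if it takes over 64 s, if anything falls off the work surface, if the arm or the gripper's body presses on something with over 40 N, if the wrist force passes 120 N, or if a joint passes its speed limit or range.

## Robot

A 6-joint arm with a two-finger parallel gripper is mounted at the origin on the work surface. World frame = base frame: x ahead of the robot, y to its left, z up, the work surface at z = 0. Lengths are in m, angles in rad, forces in N, time in s.
With the tool pointing down it reaches from about 0.35 to 0.775 m from the base axis. Payload 5.5 kg.
Tool frame: the origin (TCP) lies between the finger pads; the fingertips stand 11 mm ahead of it and the grasp point (between the pads) lies 8 mm behind it (tips_ahead is the distance from the TCP to the fingertips, in m); z points along the fingers, y is the line along which they close (so a half turn about z gives the same grasp; the last joint's range is limited). The gripper opens to 85 mm and grips with 20 to 120 N. Pads are 22 mm wide; open, the fingers measure 114 mm over their backs; the gripper's body (76 mm by 85 mm) begins 54 mm behind the grasp point. The pads swing forward as they close: fully open they stand 13 mm farther back than shut.
Start: joints at [-1.343, 0.313, 0.046, 1.304, 0, 1.431], TCP at [0.207, -0.537, 0.242] pointing down, gripper open.
Joint ranges: [-2.76, 2.76], [-0.86, 1.69], [-1.03, 1.26], [-2.2, 2.34], [-1.47, 1.5], [-3.14, 3.14]. Speed limits (rad/s): [2.57, 2.57, 3.14, 3.14, 3.14, 3.14].

## Interface

Orientations are given as a unit quaternion [w, x, y, z].
In Python, from workcell import * gives the robot as it stands. The module is installed in compiled form; this text tells all that it offers.
- The arm moves only by the tool jog_arm, never from a script. Its argument "moves" is a list of rows, each an object with "fingers": the closure, from 0 (fully open) to 1 (shut); "slide": the shift along the tool's x, y, z in mm, a list of three; "angular": the turn, a rotation vector about the tool's x, y, z in degrees, a list of three. A call has 1 to 10 rows; each row is the pose to reach, as a shift and turn from the pose commanded when the call began, along the tool's axes at that moment; what a row does not reach only later rows make up. A row lasts 1/12 s, in which the tool goes at most 41.7 mm and 7.16 degrees, less where a joint would pass 70% of its speed; a pose out of reach is approached as far as the arm can. A call with a gripper value outside its range is refused whole. The fingers move at their own pace and stop on an object; "squeeze" is the grip in N (left out, the last holds). Time passes only in rows, so rows that repeat a pose let the fingers close. It gives the time, the measured TCP pose, the force, the opening and the grip force at its end, in the units of the state.
- get_state(): the state, without advancing time (a new reading comes with each control period).
- read_camera(name): name is "scene" or "top"; returns a dict with "color" (384x512x3 uint8, red, green, blue), "fovy" (degrees; the focal length in pixels is half the picture's height over the tangent of half this angle, whatever the lens; pixels are square), "cx", "cy" (the principal point, pixels), "D" ([k1, k2, p1, p2, k3] as OpenCV has them; the pictures are not rectified), "world_from_camera" (4x4, takes a point from camera to world coordinates). Camera axes: x right, y down, z forward; pixel columns grow to the right and rows downward; lengths in m; the calibration is good to about 2 mm. A picture is of the moment at which its call begins. There is no depth.
- hand_in(): hands the job in; it is judged then, once.
Trained networks look in a picture, given as the dict that the camera call returned (one of the last four; its "shot" number tells which), for a name from the list of things; names that differ only in an ending like _2 or _b are one class to them, and where a whole thing is asked for, a point or a joint stands for the part that bears it (a point fixed in the world has none). Each returns a list of dicts, best first, with "p" (0 to 1); they miss things now and then, are a little off and sometimes report something else, mostly with a low value. They report only what shows in the picture. A call takes as long as a camera call. They do not tell look-alikes from the thing itself.
- look_for(target, picture): "point" ([column, row] in pixels, amid what is visible of it).
- tip_of(target, picture): "point" ([column, row] in pixels: a listed point, or the origin of a listed thing).
The state is a dict: "clock": time; "joint_pos": joint angles; "qvel": joint speeds; "tau": joint torques, N m; "tcp_pos": TCP position; "orientation": TCP orientation; "wrist_force": force on the tool from outside, world axes, zero at the start; "ft_torque": the same for the moment, N m; "finger_gap": finger opening in m; "grip_force": force on a finger pad.
Only numpy, scipy, OpenCV 4.12 (cv2) and the standard library are available. Lean on these libraries where they do the work, as an engineer would, in place of code of your own. Each camera call takes 0.05 s, during which the arm holds its last target. There are 200 camera calls.

## Working session

There is one attempt and no reset: what is moved stays moved. The work goes in short steps, Python scripts to look and compute and a tool call to move; the robot and the scene stay as the last step left them, time stands still between calls to the robot, and variables do not carry over. Pictures are saved under pics/ and viewed, at most 10 in all, crops included, and the job is handed in when it is done.

Besides the shell and the picture viewer there is one more tool, called after "Request:" by a JSON object that holds its "fn" and its "kwargs", one argument or row to a line. jog_arm: Moves the arm, as the interface text tells. Its arguments: {"type":"object","properties":{"moves":{"type":"array","items":{"type":"object","properties":{"fingers":{"type":"number"},"slide":{"type":"array","items":{"type":"number"}},"angular":{"type":"array","items":{"type":"number"}}}}},"squeeze":{"type":"number"}},"required":["moves"]}

```bash
mkdir -p pics
cat > h.py <<'E'
from workcell import *
import numpy as np, cv2
def K(p):
    h,w=p["color"].shape[:2]; f=h/2/np.tan(np.radians(p["fovy"])/2)
    return np.array([[f,0,p["cx"]],[0,f,p["cy"]],[0,0,1]])
def ray(p,px):
    u=cv2.undistortPoints(np.array([[px]],float),K(p),np.array(p["D"],float))[0,0]
    T=np.array(p["world_from_camera"]); d=T[:3,:3]@[u[0],u[1],1]; return T[:3,3],d
def atz(p,px,z):
    o,d=ray(p,px); return o+d*(z-o[2])/d[2]
def proj(p,X):
    T=np.linalg.inv(np.array(p["world_from_camera"])); 
    return cv2.projectPoints(np.array(X,float).reshape(-1,1,3),cv2.Rodrigues(T[:3,:3])[0],T[:3,3],K(p),np.array(p["D"],float))[0][:,0]
def tri(p1,a,p2,b):
    o1,d1=ray(p1,a);o2,d2=ray(p2,b)
    s=np.linalg.lstsq(np.stack([d1,-d2],1),o2-o1,rcond=None)[0]
    return (o1+s[0]*d1+o2+s[1]*d2)/2, np.linalg.norm(o1+s[0]*d1-o2-s[1]*d2)
def save(p,n,crop=None,s=1.5):
    c=p["color"][:,:,::-1]
    if crop: x0,y0,x1,y1=crop; c=c[y0:y1,x0:x1]
    cv2.imwrite("pics/"+n,cv2.resize(c,None,fx=s,fy=s,interpolation=cv2.INTER_CUBIC))
E
cat > a.py <<'E'
from h import *
np.set_printoptions(precision=4,suppress=True)
P={n:read_camera(n) for n in("scene","top")}
for n,p in P.items():
    save(p,n+"0.png"); print(n,np.array(p["world_from_camera"])[:3],p["fovy"],p["D"])
    for t in("crate","carton","can_center","jar_center"):
        print(t,[(np.round(d["point"],1),round(d["p"],2)) for d in tip_of(t,p)[:3]],[(np.round(d["point"],1),round(d["p"],2)) for d in look_for(t,p)[:3]])
print(get_state())
E
python3 a.py
```

```text
scene [[ 0.6078  0.5759 -0.5468  1.1802]
 [ 0.794  -0.4527  0.4057 -0.4732]
 [-0.0139 -0.6807 -0.7324  0.8577]] 50.242604857964096 [0.0435 0.     0.     0.     0.    ]
crate [(array([308.6, 152.4]), 0.97)] [(array([317.5, 151.5]), 0.97)]
carton [(array([287.4, 148. ]), 0.94)] [(array([289.3, 138. ]), 0.96)]
can_center [(array([247.3, 258.6]), 0.74), (array([236.9, 203.2]), 0.69)] [(array([250.3, 254.8]), 0.9), (array([234.9, 204. ]), 0.89), (array([191.2, 240.5]), 0.46)]
jar_center [(array([187.1, 241.5]), 0.9), (array([284.7, 148.3]), 0.73), (array([235.6, 204.5]), 0.26)] [(array([187.5, 241.7]), 0.86)]
top [[-0.0268 -0.9934  0.1119  0.4314]
 [-0.9996  0.027   0.0004 -0.0228]
 [-0.0034 -0.1119 -0.9937  1.4268]] 43.3788250979182 [-0.1607  0.      0.      0.      0.    ]
crate [(array([172.9, 217.9]), 0.74)] [(array([161.2, 209.8]), 0.84)]
carton [] [(array([182.2, 233.4]), 0.75)]
can_center [(array([303.6, 136.8]), 0.86), (array([278. , 186.6]), 0.82), (array([182.2, 233.9]), 0.29)] [(array([279.2, 186.9]), 0.91), (array([306., 137.]), 0.84)]
jar_center [(array([335.8, 185.1]), 0.74)] [(array([332.8, 184.3]), 0.78)]
{'clock': 0.9, 'joint_pos': array([-1.3426,  0.3132,  0.0461,  1.3036, -0.    ,  1.4312]), 'qvel': array([-0.0009, -0.0005, -0.0003,  0.001 , -0.0011,  0.0006]), 'tau': array([  0.0022, -48.0447,  29.8814,   0.0001,   0.0001,   0.    ]), 'tcp_pos': array([ 0.2067, -0.5366,  0.2423]), 'orientation': array([ 0.    ,  0.9831,  0.1829, -0.    ]), 'wrist_force': array([ 0.8506, -0.1037,  0.5703]), 'ft_torque': array([-0.0115, -0.0172, -0.0023]), 'grip_force': 0.0, 'finger_gap': 0.08525404030338152}
```

View pics/scene0.png

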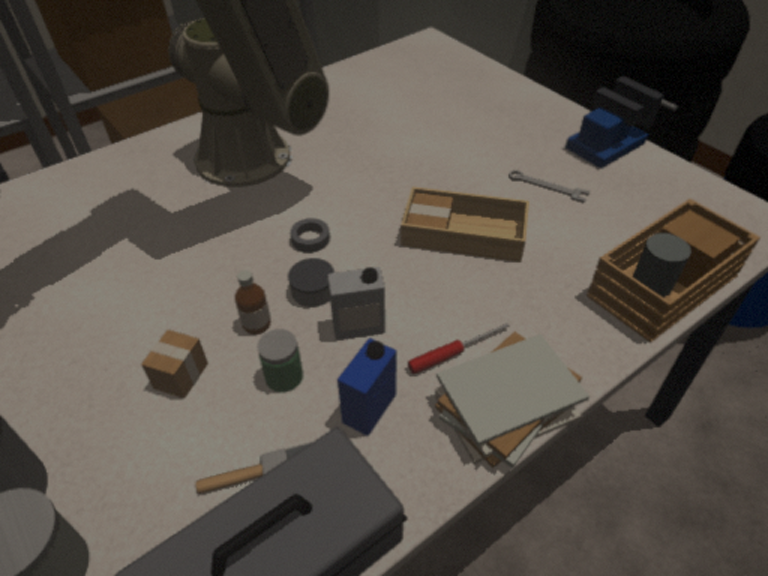

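View pics/top0.png

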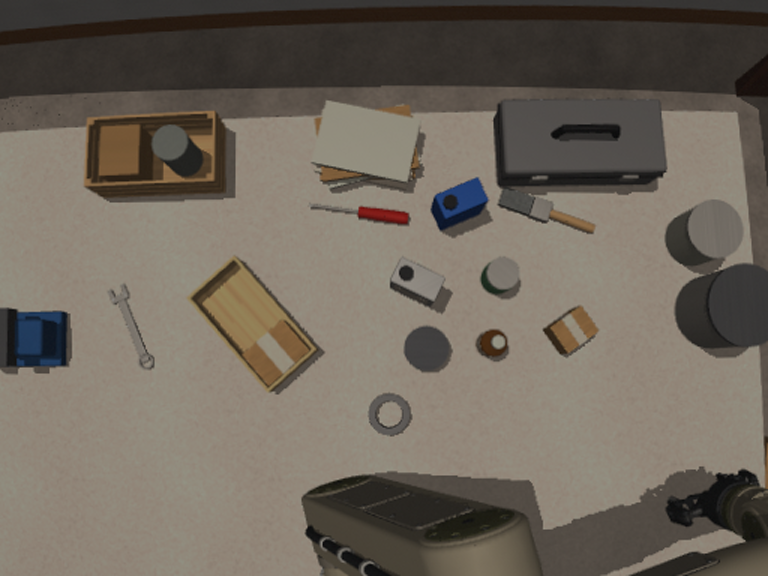

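The scene view shows the silver can with its black cap at about (238,203) and its blue look-alike at (246,257). It also shows the green jar at (187,241), the amber bottle at (168,203), the steel tin at (207,188) and the low crate at (310,150). In the top view the can is at (278,187), the blue one at (306,137), the jar at (333,184) and the crate at (169,216). The silver can and the green jar with its flat lid fit the description. I'll confirm both in enlarged crops.

```bash
cat > b.py <<'E'
from h import *
P={n:read_camera(n) for n in("scene","top")}
save(P["top"],"topc.png",(120,130,360,270),3.3); save(P["scene"],"scenec.png",(165,115,365,265),3.9)
E
python3 b.py
```

```text
(no output)
```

View pics/topc.png

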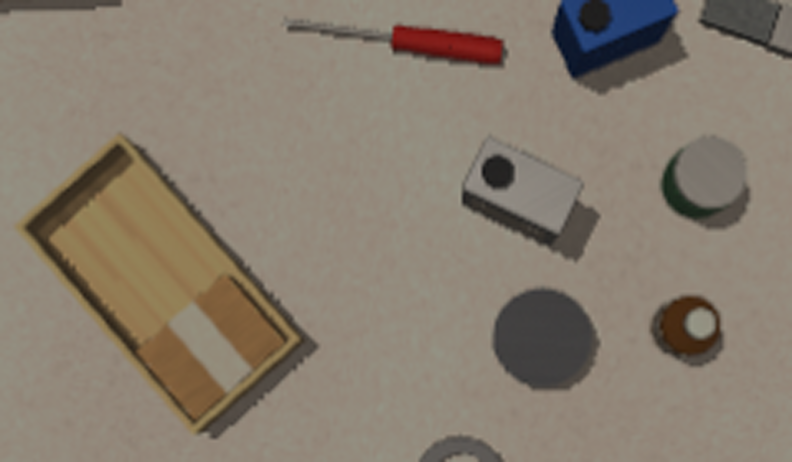

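View pics/scenec.png

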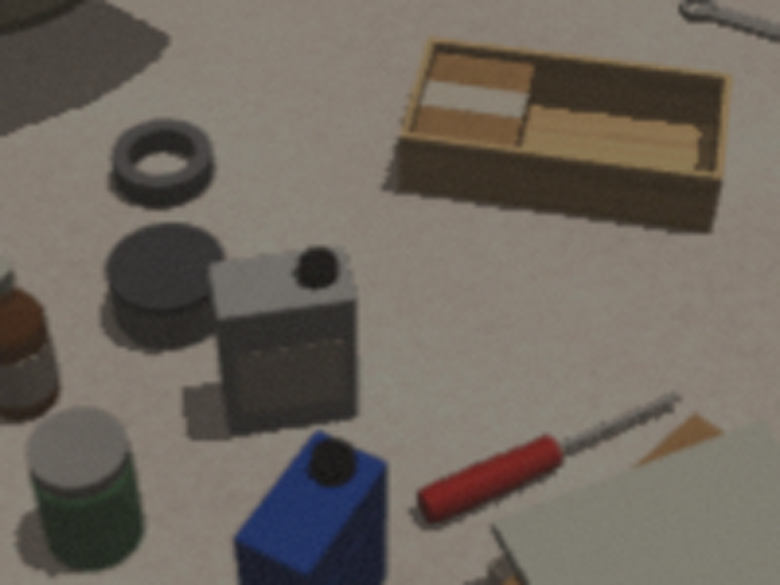

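The crops confirm it. The can is silver with a black cap and pale panels, at top-crop (522,186), well apart from the blue one at (610,30). The jar is green with a flat lid at top-crop (710,173). The crate rim corners are clear, and the carton sits at the lower-right end.

```bash
cat > c.py <<'E'
from h import *
from scipy.optimize import least_squares
np.set_printoptions(precision=4,suppress=True)
P={n:read_camera(n) for n in("scene","top")}
t=lambda L:(np.array(L,float)+.5)/3.3-.5+[120,130]
s=lambda L:(np.array(L,float)+.5)/3.9-.5+[165,115]
def fit(name,obj,T,S,x0):
    obj=np.array(obj,float)
    def W(q):
        c,s_=np.cos(q[2]),np.sin(q[2]); o=obj.copy(); o[:,0]=q[0]+c*obj[:,0]-s_*obj[:,1]; o[:,1]=q[1]+s_*obj[:,0]+c*obj[:,1]; return o
    f=lambda q:np.r_[(proj(P["top"],W(q))-T).ravel(),(proj(P["scene"],W(q))-S).ravel()]
    r=least_squares(f,x0,loss="soft_l1"); print(name,r.x[:2],np.degrees(r.x[2]),"res",np.round(f(r.x).reshape(-1,2),1).tolist()); return r.x
b=lambda x,y,z:[[x,y,z],[x,-y,z],[-x,-y,z],[-x,y,z]]
T=t([[121,135],[301,340],[198,433],[18,226]]); S=s([[731,74],[432,42],[401,138],[720,180]])
# top image: D,A = -x end; B,C = +x end
w=[atz(P["top"],p,.056)[:2] for p in T]; print("rim corners",w)
d=w[1]-w[0]; c=np.mean(w,0)
# scene order must match A,B,C,D ; proj check
print("proj scene of A..D",proj(P["scene"],[[*x,.056] for x in w]), S)
# +x dir from A to B; B relative y sign
yaw=np.arctan2(d[1],d[0]); ex=d/np.linalg.norm(d); ey=np.array([-ex[1],ex[0]])
loc=[[round(float((x-c)@ex),3),round(float((x-c)@ey),3)] for x in w]; print(loc)
obj=[[np.sign(x)*.121,np.sign(y)*.062,.056] for x,y in loc]
ps=proj(P["scene"],[[*x,.056] for x in w]); S=np.array([S[np.argmin(np.linalg.norm(S-p,axis=1))] for p in ps])
cr=fit("crate",obj,T,S,[*c,yaw])
T=t([[490,136],[583,182],[557,235],[463,187],[498,171]]); w=[atz(P["top"],p,.122)[:2] for p in T[:4]]
c=np.mean(w,0); cap=atz(P["top"],T[4],.134)[:2]; d=w[0]-w[1]; ey=d/np.linalg.norm(d); ey*=np.sign((cap-c)@ey); ex=np.array([ey[1],-ey[0]])
obj=[[np.sign((x-c)@ex)*.025,np.sign((x-c)@ey)*.045,.122] for x in w]+[[0,.024,.134]]
S=s([[211,264],[346,248],[356,299],[218,318],[318,263]]); ps=proj(P["scene"],[[*x,.122] for x in w]+[[*cap,.134]])
S=np.array([S[np.argmin(np.linalg.norm(S-p,axis=1))] for p in ps])
cn=fit("can",obj,T,S,[*c,np.arctan2(ex[1],ex[0])])
a,b_=t([710,173]),s([79,450]); print("jar top",atz(P["top"],a,.09),"scene",atz(P["scene"],b_,.09), tri(P["top"],a,P["scene"],b_))
for n,p in P.items():
  for tg in("jar_center","can_center"):
    print(n,tg,[atz(p,d["point"],.045 if tg[0]=="j" else .061)[:2] for d in tip_of(tg,p)[:2]])
# carton: inner -x edge in top view
for q in([230,274],[139,345]):
    x=atz(P["top"],t(q),.048)[:2]-cr[:2]; print("carton edge local x",x@[np.cos(cr[2]),np.sin(cr[2])])
E
python3 c.py
```

```text
rim corners [array([0.6504, 0.26  ]), array([0.4676, 0.1046]), array([0.3899, 0.195 ]), array([0.5726, 0.3519])]
proj scene of A..D [[349.0003 160.6772]
 [266.617  149.9092]
 [273.6443 125.2738]
 [351.4458 134.3838]] [[352.0641 133.6026]
 [275.3974 125.3974]
 [267.4487 150.0128]
 [349.2436 160.7821]]
[[-0.12, 0.06], [0.12, 0.06], [0.121, -0.059], [-0.12, -0.061]]
crate [0.5205 0.229 ] -139.55237533408012 res [[-0.1, -0.8], [0.5, -0.4], [-0.9, 0.6], [-0.9, 0.1], [0.5, 0.3], [-1.0, 0.3], [-1.4, -0.7], [-0.0, 0.4]]
can [ 0.5888 -0.0871] -28.36777820435864 res [[-0.6, -0.7], [0.7, 0.1], [0.4, 0.4], [-0.7, 0.1], [-0.2, -0.3], [0.6, 0.4], [-0.5, 0.2], [-0.7, -0.4], [-0.1, -0.7], [0.2, 0.1]]
jar top [ 0.5985 -0.248   0.09  ] scene [ 0.6017 -0.25    0.09  ] (array([ 0.5989, -0.2488,  0.0862]), np.float64(0.00022389898928520935))
scene jar_center [array([ 0.6013, -0.2469])]
scene can_center [array([ 0.7341, -0.1704]), array([ 0.5936, -0.0939])]
top jar_center [array([ 0.6004, -0.2484])]
top can_center [array([ 0.5885, -0.0938]), array([ 0.7331, -0.1606])]
carton edge local x 0.03609469344351965
carton edge local x 0.029389039357558964
```

```bash
cat > go.py <<'E'
import sys
from h import *
from scipy.spatial.transform import Rotation as R
np.set_printoptions(precision=1,suppress=True)
def plan(x,y,z,yaw):  # yaw = direction of tool x, deg
    s=get_state(); q=s["orientation"]; r=R.from_quat([q[1],q[2],q[3],q[0]])
    t=R.from_euler("z",yaw,degrees=True)*R.from_euler("x",180,degrees=True)
    print(round(s["clock"],2),s["tcp_pos"].round(4),"slide",r.inv().apply(np.array([x,y,z])-s["tcp_pos"])*1000,"ang",np.degrees((r.inv()*t).as_rotvec()),
     "yaw",round(np.degrees(np.arctan2(*r.as_matrix()[1::-1,0])),1),"gap",round(s["finger_gap"],4),"F",s["wrist_force"])
if __name__=="__main__": plan(*map(float,sys.argv[1:]))
E
python3 go.py .589 -.0875 .22 61.6
```

```text
1.3 [ 0.2 -0.5  0.2] slide [ 518.2 -281.6   22.3] ang [  0.    0.  -40.5] yaw 21.1 gap 0.0858 F [ 0.2 -0.2  0.6]
```

Request:
{"fn": "jog_arm", "kwargs": {
  "moves": [
    {"fingers": 0, "slide": [20, -11, 1], "angular": [0, 0, -2]},
    {"fingers": 0, "slide": [55, -30, 2], "angular": [0, 0, -5]},
    {"fingers": 0, "slide": [90, -49, 4], "angular": [0, 0, -8]},
    {"fingers": 0, "slide": [125, -68, 5], "angular": [0, 0, -11]},
    {"fingers": 0, "slide": [160, -87, 7], "angular": [0, 0, -14]},
    {"fingers": 0, "slide": [195, -106, 8], "angular": [0, 0, -17]},
    {"fingers": 0, "slide": [230, -125, 10], "angular": [0, 0, -20]},
    {"fingers": 0, "slide": [265, -144, 11], "angular": [0, 0, -23]},
    {"fingers": 0, "slide": [290, -157, 12], "angular": [0, 0, -26]},
    {"fingers": 0, "slide": [305, -166, 13], "angular": [0, 0, -28]}
  ]
}}

```text
clock: 2.13
tcp_pos: [0.4334, -0.2695, 0.2295]
orientation: [0.0, 0.909, 0.418, 0.0]
wrist_force: [-0.5, 0.1, 0.4]
finger_gap: 0.0857
grip_force: 0.0
```

```bash
python3 go.py .589 -.0875 .22 61.6
```

```text
2.13 [ 0.4 -0.3  0.2] slide [239.5  -0.3   9.6] ang [  0.   -0.  -12.2] yaw 49.4 gap 0.0857 F [-0.5  0.1  0.4]
```

Request:
{"fn": "jog_arm", "kwargs": {
  "moves": [
    {"slide": [30, 0, 1], "angular": [0, 0, -2]},
    {"slide": [65, 0, 3], "angular": [0, 0, -4]},
    {"slide": [100, 0, 4], "angular": [0, 0, -6]},
    {"slide": [135, 0, 6], "angular": [0, 0, -8]},
    {"slide": [170, 0, 8], "angular": [0, 0, -10]},
    {"slide": [200, 0, 9], "angular": [0, 0, -11]},
    {"slide": [225, 0, 10], "angular": [0, 0, -12]},
    {"slide": [239, 0, 10], "angular": [0, 0, -12.2]},
    {"slide": [239, 0, 10], "angular": [0, 0, -12.2]}
  ]
}}

```text
schema error: expected keys fingers, slide, angular
```

```bash
cat > d.py <<'E'
from go import *
plan(.589,-.0875,.095,61.6)
p=read_camera("scene"); save(p,"hover.png",(160,90,330,230),4)
E
python3 d.py
```

```text
2.13 [ 0.4 -0.3  0.2] slide [239.4  -0.4 134.6] ang [  0.   -0.  -12.2] yaw 49.4 gap 0.0857 F [-0.5  0.1  0.4]
```

View pics/hover.png

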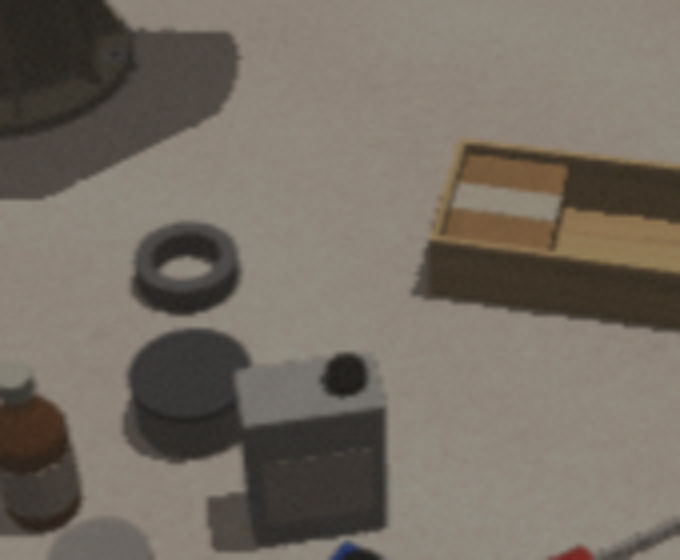

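The move was refused because the rows left out "fingers", so the picture shows the can untouched at crop (310,450). I'll redo it with every key.

Request:
{"fn": "jog_arm", "kwargs": {
  "moves": [
    {"fingers": 0, "slide": [30, 0, 1], "angular": [0, 0, -2]},
    {"fingers": 0, "slide": [65, 0, 3], "angular": [0, 0, -4]},
    {"fingers": 0, "slide": [100, 0, 4], "angular": [0, 0, -6]},
    {"fingers": 0, "slide": [135, 0, 6], "angular": [0, 0, -8]},
    {"fingers": 0, "slide": [170, 0, 8], "angular": [0, 0, -10]},
    {"fingers": 0, "slide": [200, 0, 9], "angular": [0, 0, -11]},
    {"fingers": 0, "slide": [225, 0, 10], "angular": [0, 0, -12]},
    {"fingers": 0, "slide": [239, 0, 10], "angular": [0, 0, -12.2]},
    {"fingers": 0, "slide": [239, 0, 10], "angular": [0, 0, -12.2]}
  ]
}}

```text
clock: 2.93
tcp_pos: [0.5895, -0.0897, 0.2189]
orientation: [-0.0, 0.86, 0.511, 0.0]
wrist_force: [0.6, -0.5, -0.2]
finger_gap: 0.0854
grip_force: 0.0
```

```bash
sed -i s/hover/hover2/ d.py; python3 d.py
```

```text
2.93 [ 0.6 -0.1  0.2] slide [  1.7  -1.5 123.9] ang [ 0.  -0.  -0.2] yaw 61.4 gap 0.0854 F [ 0.6 -0.5 -0.2]
```

View pics/hover2.png

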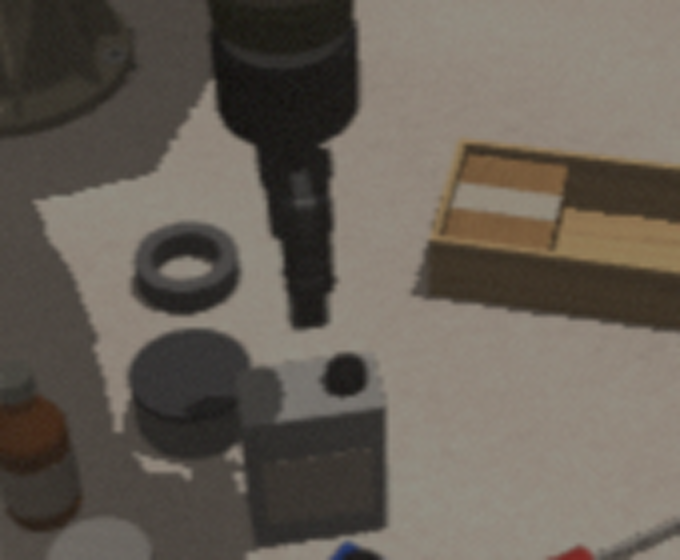

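The gripper stands edge-on over the can's centre at crop (308,320), with its closing line across the thickness. Descending and gripping.

Request:
{"fn": "jog_arm", "kwargs": {
  "moves": [
    {"fingers": 0, "slide": [1.5, -1.5, 20], "angular": [0, 0, 0]},
    {"fingers": 0, "slide": [1.5, -1.5, 45], "angular": [0, 0, 0]},
    {"fingers": 0, "slide": [1.5, -1.5, 70], "angular": [0, 0, 0]},
    {"fingers": 0, "slide": [1.5, -1.5, 95], "angular": [0, 0, 0]},
    {"fingers": 0, "slide": [1.5, -1.5, 110], "angular": [0, 0, 0]},
    {"fingers": 0, "slide": [1.5, -1.5, 120], "angular": [0, 0, 0]},
    {"fingers": 0, "slide": [1.5, -1.5, 124], "angular": [0, 0, 0]},
    {"fingers": 0, "slide": [1.5, -1.5, 124], "angular": [0, 0, 0]}
  ]
}}

```text
clock: 3.65
tcp_pos: [0.5868, -0.0903, 0.0949]
orientation: [-0.0, 0.861, 0.509, -0.001]
wrist_force: [0.0, -0.3, 0.6]
finger_gap: 0.0851
grip_force: 0.0
```

Request:
{"fn": "jog_arm", "kwargs": {
  "moves": [
    {"fingers": 0.2, "slide": [0, 0, 0], "angular": [0, 0, 0]},
    {"fingers": 0.3, "slide": [0, 0, 0], "angular": [0, 0, 0]},
    {"fingers": 0.4, "slide": [0, 0, 0], "angular": [0, 0, 0]},
    {"fingers": 0.6, "slide": [0, 0, 0], "angular": [0, 0, 0]},
    {"fingers": 1, "slide": [0, 0, 0], "angular": [0, 0, 0]},
    {"fingers": 1, "slide": [0, 0, 0], "angular": [0, 0, 0]},
    {"fingers": 1, "slide": [0, 0, 0], "angular": [0, 0, 0]},
    {"fingers": 1, "slide": [0, 0, 0], "angular": [0, 0, 0]},
    {"fingers": 1, "slide": [0, 0, 0], "angular": [0, 0, 0]}
  ],
  "squeeze": 50
}}

```text
clock: 4.4
tcp_pos: [0.5885, -0.0896, 0.0968]
orientation: [0.001, 0.86, 0.51, 0.001]
wrist_force: [-1.2, 0.2, 6.0]
finger_gap: 0.05
grip_force: 52.7
```

Request:
{"fn": "jog_arm", "kwargs": {
  "moves": [
    {"fingers": 1, "slide": [0, 0, -5], "angular": [0, 0, 0]},
    {"fingers": 1, "slide": [0, 0, -15], "angular": [0, 0, 0]},
    {"fingers": 1, "slide": [0, 0, -30], "angular": [0, 0, 0]},
    {"fingers": 1, "slide": [0, 0, -45], "angular": [0, 0, 0]},
    {"fingers": 1, "slide": [0, 0, -60], "angular": [0, 0, 0]},
    {"fingers": 1, "slide": [0, 0, -75], "angular": [0, 0, 0]},
    {"fingers": 1, "slide": [0, 0, -90], "angular": [0, 0, 0]},
    {"fingers": 1, "slide": [0, 0, -98], "angular": [0, 0, 0]},
    {"fingers": 1, "slide": [0, 0, -100], "angular": [0, 0, 0]}
  ]
}}

```text
clock: 5.15
tcp_pos: [0.5884, -0.0896, 0.1972]
orientation: [0.001, 0.86, 0.51, 0.001]
wrist_force: [0.3, -0.1, -3.7]
finger_gap: 0.0493
grip_force: 52.4
```

```bash
python3 go.py .581 .281 .197 130.45
```

```text
5.15 [ 0.6 -0.1  0.2] slide [ 321.4 -184.6   -0.1] ang [  0.2   0.1 -69.2] yaw 61.3 gap 0.0493 F [ 0.3 -0.1 -3.7]
```

Request:
{"fn": "jog_arm", "kwargs": {
  "moves": [
    {"fingers": 1, "slide": [7, -4, 0], "angular": [0, 0, -1.5]},
    {"fingers": 1, "slide": [21, -12, 0], "angular": [0, 0, -4.5]},
    {"fingers": 1, "slide": [42, -24, 0], "angular": [0, 0, -9]},
    {"fingers": 1, "slide": [63, -36, 0], "angular": [0, 0, -13.5]},
    {"fingers": 1, "slide": [84, -48, 0], "angular": [0, 0, -18]},
    {"fingers": 1, "slide": [105, -60, 0], "angular": [0, 0, -22.5]},
    {"fingers": 1, "slide": [126, -72, 0], "angular": [0, 0, -27]},
    {"fingers": 1, "slide": [147, -84, 0], "angular": [0, 0, -31.5]},
    {"fingers": 1, "slide": [168, -96, 0], "angular": [0, 0, -36]},
    {"fingers": 1, "slide": [189, -108, 0], "angular": [0, 0, -40.5]}
  ]
}}

```text
clock: 5.98
tcp_pos: [0.5825, 0.13, 0.1937]
orientation: [-0.001, 0.629, 0.778, -0.001]
wrist_force: [0.5, -0.2, -4.3]
finger_gap: 0.0496
grip_force: 52.1
```

```bash
python3 go.py .581 .281 .197 130.45
```

```text
5.98 [0.6 0.1 0.2] slide [148.   30.2  -3.3] ang [ -0.1  -0.1 -28.4] yaw 102.1 gap 0.0496 F [ 0.5 -0.2 -4.3]
```

Request:
{"fn": "jog_arm", "kwargs": {
  "moves": [
    {"fingers": 1, "slide": [20, 4, -1], "angular": [0, 0, -4]},
    {"fingers": 1, "slide": [42, 8, -2], "angular": [0, 0, -8]},
    {"fingers": 1, "slide": [64, 13, -2], "angular": [0, 0, -12]},
    {"fingers": 1, "slide": [86, 17, -2], "angular": [0, 0, -16]},
    {"fingers": 1, "slide": [106, 22, -3], "angular": [0, 0, -20]},
    {"fingers": 1, "slide": [124, 26, -3], "angular": [0, 0, -24]},
    {"fingers": 1, "slide": [138, 28, -3], "angular": [0, 0, -27]},
    {"fingers": 1, "slide": [146, 30, -3], "angular": [0, 0, -28.4]},
    {"fingers": 1, "slide": [148, 30, -3], "angular": [0, 0, -28.4]},
    {"fingers": 1, "slide": [148, 30, -3], "angular": [0, 0, -28.4]}
  ]
}}

```text
clock: 6.82
tcp_pos: [0.5822, 0.2796, 0.1972]
orientation: [-0.001, 0.421, 0.907, -0.001]
wrist_force: [0.2, 0.4, -4.1]
finger_gap: 0.0494
grip_force: 52.4
```

```bash
cat > e.py <<'E'
from go import *
plan(.581,.281,.197,130.45)
p=read_camera("top"); q=read_camera("scene")
# can predicted wireframe if centred on TCP, base at tcp_z-.097
s=get_state(); c=s["tcp_pos"]; z0=c[2]-.097
a=np.radians(40.45); ex=np.array([np.cos(a),np.sin(a)]); ey=np.array([-ex[1],ex[0]])
C=[[*(c[:2]+sx*.025*ex+sy*.045*ey),z0+h] for h in(0,.122) for sx,sy in((1,1),(1,-1),(-1,-1),(-1,1))]
ca=np.radians(-139.55); cx=np.array([np.cos(ca),np.sin(ca)]); cy=np.array([-cx[1],cx[0]]); o=np.array([.5205,.229])
R_=[[*(o+sx*.121*cx+sy*.062*cy),.056] for sx,sy in((1,1),(1,-1),(-1,-1),(-1,1))]
out=[]
for pic,(x0,y0,x1,y1) in((p,(110,120,240,270)),(q,(250,60,380,210))):
    im=cv2.resize(pic["color"][y0:y1,x0:x1,::-1],None,fx=3,fy=3,interpolation=cv2.INTER_CUBIC)
    for pts,col in((C[:4],(0,255,0)),(C[4:],(0,255,255)),(R_,(255,0,255))):
        v=((proj(pic,pts)-[x0,y0]+.5)*3-.5).round().astype(int); cv2.polylines(im,[v.reshape(-1,1,2)],True,col,1)
    out.append(im)
cv2.imwrite("pics/place1.png",np.hstack(out))
E
python3 e.py
```

```text
6.82 [0.6 0.3 0.2] slide [ 1.8 -0.   0.2] ang [-0.1 -0.  -0.3] yaw 130.2 gap 0.0494 F [ 0.2  0.4 -4.1]
```

View pics/place1.png

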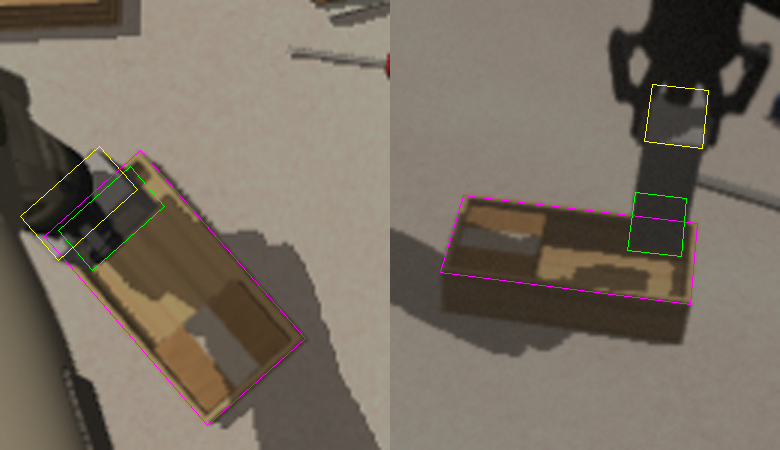

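The can's predicted outline (green and yellow) matches the picture. It hangs over the free end inside the walls, and the magenta crate model fits the rim. Lowering it.

Request:
{"fn": "jog_arm", "kwargs": {
  "moves": [
    {"fingers": 1, "slide": [0, 0, 8], "angular": [0, 0, -0.3]},
    {"fingers": 1, "slide": [0, 0, 20], "angular": [0, 0, -0.3]},
    {"fingers": 1, "slide": [0, 0, 32], "angular": [0, 0, -0.3]},
    {"fingers": 1, "slide": [0, 0, 44], "angular": [0, 0, -0.3]},
    {"fingers": 1, "slide": [0, 0, 56], "angular": [0, 0, -0.3]},
    {"fingers": 1, "slide": [0, 0, 68], "angular": [0, 0, -0.3]},
    {"fingers": 1, "slide": [0, 0, 78], "angular": [0, 0, -0.3]},
    {"fingers": 1, "slide": [0, 0, 85], "angular": [0, 0, -0.3]},
    {"fingers": 1, "slide": [0, 0, 89], "angular": [0, 0, -0.3]},
    {"fingers": 1, "slide": [0, 0, 90], "angular": [0, 0, -0.3]}
  ]
}}

```text
clock: 7.75
tcp_pos: [0.5826, 0.2787, 0.1073]
orientation: [-0.0, 0.419, 0.908, -0.0]
wrist_force: [-1.3, 1.0, -3.1]
finger_gap: 0.0495
grip_force: 52.5
```

Request:
{"fn": "jog_arm", "kwargs": {
  "moves": [
    {"fingers": 1, "slide": [0, 0, 1], "angular": [0, 0, 0]},
    {"fingers": 1, "slide": [0, 0, 2], "angular": [0, 0, 0]},
    {"fingers": 1, "slide": [0, 0, 3], "angular": [0, 0, 0]},
    {"fingers": 1, "slide": [0, 0, 4], "angular": [0, 0, 0]},
    {"fingers": 1, "slide": [0, 0, 4], "angular": [0, 0, 0]}
  ]
}}

```text
clock: 8.17
tcp_pos: [0.583, 0.2793, 0.1044]
orientation: [0.0, 0.419, 0.908, 0.0]
wrist_force: [0.0, 0.2, -4.1]
finger_gap: 0.0498
grip_force: 52.5
```

Request:
{"fn": "jog_arm", "kwargs": {
  "moves": [
    {"fingers": 1, "slide": [0, 0, 0.5], "angular": [0, 0, 0]},
    {"fingers": 1, "slide": [0, 0, 1], "angular": [0, 0, 0]},
    {"fingers": 1, "slide": [0, 0, 1.5], "angular": [0, 0, 0]},
    {"fingers": 1, "slide": [0, 0, 2], "angular": [0, 0, 0]},
    {"fingers": 1, "slide": [0, 0, 2], "angular": [0, 0, 0]}
  ]
}}

```text
clock: 8.58
tcp_pos: [0.583, 0.2792, 0.1029]
orientation: [0.0, 0.419, 0.908, 0.0]
wrist_force: [-1.8, -0.8, 2.2]
finger_gap: 0.0496
grip_force: 52.9
```

Request:
{"fn": "jog_arm", "kwargs": {
  "moves": [
    {"fingers": 0.35, "slide": [0, 0, 0], "angular": [0, 0, 0]},
    {"fingers": 0.3, "slide": [0, 0, 0], "angular": [0, 0, 0]},
    {"fingers": 0.2, "slide": [0, 0, 0], "angular": [0, 0, 0]},
    {"fingers": 0.1, "slide": [0, 0, 0], "angular": [0, 0, 0]},
    {"fingers": 0, "slide": [0, 0, 0], "angular": [0, 0, 0]},
    {"fingers": 0, "slide": [0, 0, 0], "angular": [0, 0, 0]},
    {"fingers": 0, "slide": [0, 0, 0], "angular": [0, 0, 0]}
  ]
}}

```text
clock: 9.17
tcp_pos: [0.583, 0.2792, 0.1022]
orientation: [0.0, 0.419, 0.908, -0.0]
wrist_force: [1.0, -0.3, -0.0]
finger_gap: 0.0859
grip_force: 0.0
```

Request:
{"fn": "jog_arm", "kwargs": {
  "moves": [
    {"fingers": 0, "slide": [0, 0, -8], "angular": [0, 0, 0]},
    {"fingers": 0, "slide": [0, 0, -24], "angular": [0, 0, 0]},
    {"fingers": 0, "slide": [0, 0, -44], "angular": [0, 0, 0]},
    {"fingers": 0, "slide": [0, 0, -64], "angular": [0, 0, 0]},
    {"fingers": 0, "slide": [0, 0, -84], "angular": [0, 0, 0]},
    {"fingers": 0, "slide": [0, 0, -104], "angular": [0, 0, 0]},
    {"fingers": 0, "slide": [0, 0, -115], "angular": [0, 0, 0]},
    {"fingers": 0, "slide": [0, 0, -120], "angular": [0, 0, 0]}
  ]
}}

```text
clock: 9.83
tcp_pos: [0.5839, 0.2796, 0.2254]
orientation: [0.002, 0.419, 0.908, 0.001]
wrist_force: [0.1, -0.3, 0.7]
finger_gap: 0.0852
grip_force: 0.0
```

```bash
python3 go.py .600 -.2485 .2 174
```

```text
9.83 [0.6 0.3 0.2] slide [-412.1 -330.7   24.8] ang [  0.2   0.2 -43.5] yaw 130.5 gap 0.0852 F [ 0.1 -0.3  0.7]
```

Request:
{"fn": "jog_arm", "kwargs": {
  "moves": [
    {"fingers": 0, "slide": [-12, -10, 0], "angular": [0, 0, -1]},
    {"fingers": 0, "slide": [-36, -29, 0], "angular": [0, 0, -4]},
    {"fingers": 0, "slide": [-64, -51, 0], "angular": [0, 0, -7]},
    {"fingers": 0, "slide": [-92, -74, 0], "angular": [0, 0, -10]},
    {"fingers": 0, "slide": [-120, -96, 0], "angular": [0, 0, -13]},
    {"fingers": 0, "slide": [-148, -119, 0], "angular": [0, 0, -16]},
    {"fingers": 0, "slide": [-176, -141, 0], "angular": [0, 0, -19]},
    {"fingers": 0, "slide": [-204, -164, 0], "angular": [0, 0, -22]},
    {"fingers": 0, "slide": [-232, -186, 0], "angular": [0, 0, -25]},
    {"fingers": 0, "slide": [-260, -208, 0], "angular": [0, 0, -28]}
  ]
}}

```text
clock: 10.67
tcp_pos: [0.5929, -0.0552, 0.2221]
orientation: [-0.0, 0.185, 0.983, -0.0]
wrist_force: [0.4, 1.1, -0.7]
finger_gap: 0.0852
grip_force: 0.0
```

```bash
python3 go.py .600 -.2485 .2 174
```

```text
10.67 [ 0.6 -0.1  0.2] slide [ -77.  -177.4   22.1] ang [ -0.   -0.  -15.4] yaw 158.6 gap 0.0852 F [ 0.4  1.1 -0.7]
```

Request:
{"fn": "jog_arm", "kwargs": {
  "moves": [
    {"fingers": 0, "slide": [-13, -30, 3], "angular": [0, 0, -3]},
    {"fingers": 0, "slide": [-26, -60, 7], "angular": [0, 0, -6]},
    {"fingers": 0, "slide": [-39, -90, 10], "angular": [0, 0, -9]},
    {"fingers": 0, "slide": [-52, -120, 14], "angular": [0, 0, -12]},
    {"fingers": 0, "slide": [-63, -145, 18], "angular": [0, 0, -14]},
    {"fingers": 0, "slide": [-70, -162, 20], "angular": [0, 0, -15]},
    {"fingers": 0, "slide": [-75, -172, 22], "angular": [0, 0, -15.4]},
    {"fingers": 0, "slide": [-77, -176, 22], "angular": [0, 0, -15.4]},
    {"fingers": 0, "slide": [-77, -176, 22], "angular": [0, 0, -15.4]}
  ]
}}

```text
clock: 11.42
tcp_pos: [0.6003, -0.246, 0.1998]
orientation: [-0.0, 0.054, 0.999, 0.0]
wrist_force: [0.2, -0.1, -0.0]
finger_gap: 0.085
grip_force: 0.0
```

```bash
cat > f.py <<'E'
from go import *
plan(.600,-.2485,.07,174)
p=read_camera("top"); q=read_camera("scene")
cn=np.array([.6,-.2485]); th=np.linspace(0,2*np.pi,40)
C=[[*(cn+.031*np.array([np.cos(a),np.sin(a)])),.09] for a in th]
ca=np.radians(-139.55); cx=np.array([np.cos(ca),np.sin(ca)]); cy=np.array([-cx[1],cx[0]]); o=np.array([.5205,.229])+np.array([.0625,.0502])*0
k=np.array([.583,.2793]); B=[[*(k+sx*.025*cx+sy*.045*cy),.128] for sx,sy in((1,1),(1,-1),(-1,-1),(-1,1))]
out=[]
for pic,(x0,y0,x1,y1),(pts,col) in((p,(110,130,240,270),(B,(0,255,0))),(q,(140,130,270,270),(C,(0,255,255))),):
    im=cv2.resize(pic["color"][y0:y1,x0:x1,::-1],None,fx=3,fy=3,interpolation=cv2.INTER_CUBIC)
    v=((proj(pic,pts)-[x0,y0]+.5)*3-.5).round().astype(int); cv2.polylines(im,[v.reshape(-1,1,2)],True,col,1)
    out.append(im)
cv2.imwrite("pics/jar1.png",np.hstack(out))
E
python3 f.py
```

```text
11.42 [ 0.6 -0.2  0.2] slide [ -0.   -2.6 129.8] ang [ 0.  -0.  -0.2] yaw 173.8 gap 0.085 F [ 0.2 -0.1 -0. ]
```

View pics/jar1.png

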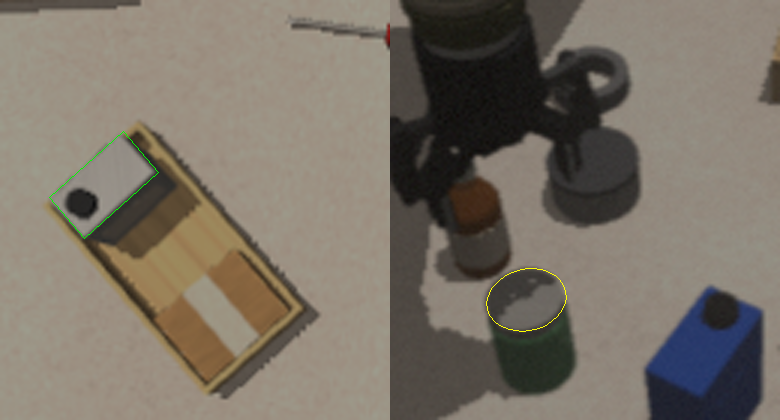

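The can stands in the crate's -x end (outline at crop (105,183)), with the carton undisturbed. The jar's lid matches its outline at crop (527,300). Descending on the jar.

Request:
{"fn": "jog_arm", "kwargs": {
  "moves": [
    {"fingers": 0, "slide": [0, -2.5, 20], "angular": [0, 0, 0]},
    {"fingers": 0, "slide": [0, -2.5, 45], "angular": [0, 0, 0]},
    {"fingers": 0, "slide": [0, -2.5, 70], "angular": [0, 0, 0]},
    {"fingers": 0, "slide": [0, -2.5, 92], "angular": [0, 0, 0]},
    {"fingers": 0, "slide": [0, -2.5, 110], "angular": [0, 0, 0]},
    {"fingers": 0, "slide": [0, -2.5, 124], "angular": [0, 0, 0]},
    {"fingers": 0, "slide": [0, -2.5, 133], "angular": [0, 0, 0]},
    {"fingers": 0, "slide": [0, -2.5, 137], "angular": [0, 0, 0]},
    {"fingers": 0, "slide": [0, -2.5, 137], "angular": [0, 0, 0]}
  ]
}}

```text
clock: 12.27
tcp_pos: [0.6001, -0.2469, 0.0629]
orientation: [-0.0, 0.053, 0.999, 0.0]
wrist_force: [0.5, -0.1, 0.3]
finger_gap: 0.0854
grip_force: 0.0
```

Request:
{"fn": "jog_arm", "kwargs": {
  "moves": [
    {"fingers": 0.1, "slide": [0, 0, 0], "angular": [0, 0, 0]},
    {"fingers": 0.2, "slide": [0, 0, 0], "angular": [0, 0, 0]},
    {"fingers": 0.3, "slide": [0, 0, 0], "angular": [0, 0, 0]},
    {"fingers": 0.5, "slide": [0, 0, 0], "angular": [0, 0, 0]},
    {"fingers": 1, "slide": [0, 0, 0], "angular": [0, 0, 0]},
    {"fingers": 1, "slide": [0, 0, 0], "angular": [0, 0, 0]},
    {"fingers": 1, "slide": [0, 0, 0], "angular": [0, 0, 0]},
    {"fingers": 1, "slide": [0, 0, 0], "angular": [0, 0, 0]}
  ],
  "squeeze": 50
}}

```text
clock: 12.93
tcp_pos: [0.6014, -0.2491, 0.0657]
orientation: [0.002, 0.054, 0.999, -0.001]
wrist_force: [-0.6, -0.4, 4.9]
finger_gap: 0.0612
grip_force: 54.0
```

Request:
{"fn": "jog_arm", "kwargs": {
  "moves": [
    {"fingers": 1, "slide": [0, 0, -5], "angular": [0, 0, 0]},
    {"fingers": 1, "slide": [0, 0, -15], "angular": [0, 0, 0]},
    {"fingers": 1, "slide": [0, 0, -30], "angular": [0, 0, 0]},
    {"fingers": 1, "slide": [0, 0, -45], "angular": [0, 0, 0]},
    {"fingers": 1, "slide": [0, 0, -60], "angular": [0, 0, 0]},
    {"fingers": 1, "slide": [0, 0, -75], "angular": [0, 0, 0]},
    {"fingers": 1, "slide": [0, 0, -90], "angular": [0, 0, 0]},
    {"fingers": 1, "slide": [0, 0, -98], "angular": [0, 0, 0]},
    {"fingers": 1, "slide": [0, 0, -100], "angular": [0, 0, 0]}
  ]
}}

```text
clock: 13.68
tcp_pos: [0.6012, -0.2485, 0.1658]
orientation: [0.002, 0.053, 0.999, -0.001]
wrist_force: [0.3, -0.6, -2.3]
finger_gap: 0.0616
grip_force: 55.1
```

```bash
python3 go.py .529 .236 .166 220.45
```

```text
13.68 [ 0.6 -0.2  0.2] slide [123.5 474.   -1.2] ang [ -0.1   0.1 -46.6] yaw 173.9 gap 0.0616 F [ 0.3 -0.6 -2.3]
```

Request:
{"fn": "jog_arm", "kwargs": {
  "moves": [
    {"fingers": 1, "slide": [3, 10, 0], "angular": [0, 0, -1]},
    {"fingers": 1, "slide": [9, 34, 0], "angular": [0, 0, -3.5]},
    {"fingers": 1, "slide": [16, 62, 0], "angular": [0, 0, -6]},
    {"fingers": 1, "slide": [23, 90, 0], "angular": [0, 0, -9]},
    {"fingers": 1, "slide": [31, 118, 0], "angular": [0, 0, -11.5]},
    {"fingers": 1, "slide": [38, 146, 0], "angular": [0, 0, -14.5]},
    {"fingers": 1, "slide": [45, 174, 0], "angular": [0, 0, -17]},
    {"fingers": 1, "slide": [53, 202, 0], "angular": [0, 0, -20]},
    {"fingers": 1, "slide": [60, 230, 0], "angular": [0, 0, -22.5]},
    {"fingers": 1, "slide": [67, 258, 0], "angular": [0, 0, -25]}
  ]
}}

```text
clock: 14.52
tcp_pos: [0.5593, 0.0178, 0.162]
orientation: [-0.001, -0.166, 0.986, 0.0]
wrist_force: [0.4, -0.2, -3.0]
finger_gap: 0.0618
grip_force: 55.2
```

```bash
python3 go.py .529 .236 .166 220.45
```

```text
14.52 [0.6 0.  0.2] slide [-42.6 216.2  -3.8] ang [  0.1  -0.1 -21.4] yaw -160.9 gap 0.0618 F [ 0.4 -0.2 -3. ]
```

Request:
{"fn": "jog_arm", "kwargs": {
  "moves": [
    {"fingers": 1, "slide": [-6, 28, -2], "angular": [0, 0, -3]},
    {"fingers": 1, "slide": [-12, 56, -3], "angular": [0, 0, -6]},
    {"fingers": 1, "slide": [-17, 84, -3], "angular": [0, 0, -9]},
    {"fingers": 1, "slide": [-22, 112, -3], "angular": [0, 0, -12]},
    {"fingers": 1, "slide": [-28, 140, -3], "angular": [0, 0, -14.5]},
    {"fingers": 1, "slide": [-33, 166, -3], "angular": [0, 0, -17]},
    {"fingers": 1, "slide": [-37, 188, -3], "angular": [0, 0, -19]},
    {"fingers": 1, "slide": [-41, 204, -3], "angular": [0, 0, -21]},
    {"fingers": 1, "slide": [-43, 213, -3], "angular": [0, 0, -21.4]},
    {"fingers": 1, "slide": [-43, 215, -3], "angular": [0, 0, -21.4]}
  ]
}}

```text
clock: 15.35
tcp_pos: [0.5309, 0.2346, 0.1652]
orientation: [-0.001, -0.345, 0.938, 0.0]
wrist_force: [0.2, 0.0, -3.1]
finger_gap: 0.0613
grip_force: 55.2
```

Request:
{"fn": "jog_arm", "kwargs": {
  "moves": [
    {"fingers": 1, "slide": [0, 0, 0], "angular": [0, 0, 0]},
    {"fingers": 1, "slide": [0, 0, 0], "angular": [0, 0, 0]}
  ]
}}

```text
clock: 15.52
tcp_pos: [0.532, 0.2323, 0.1658]
orientation: [-0.001, -0.344, 0.939, -0.0]
wrist_force: [0.4, -0.4, -2.4]
finger_gap: 0.0617
grip_force: 55.2
```

```bash
python3 go.py .529 .236 .0717 220.45
python3 - <<'E'
from go import *
p=read_camera("top"); q=read_camera("scene")
c=get_state()["tcp_pos"]; z0=c[2]-.065; th=np.linspace(0,2*np.pi,30)
C=lambda r,z:[[*(c[:2]+r*np.array([np.cos(a),np.sin(a)])),z] for a in th]
out=[]
for pic,(x0,y0,x1,y1) in((p,(110,120,240,270)),(q,(250,60,380,210))):
    im=cv2.resize(pic["color"][y0:y1,x0:x1,::-1],None,fx=3,fy=3,interpolation=cv2.INTER_CUBIC)
    for pts,col in((C(.032,z0),(0,255,0)),(C(.032,.006),(255,0,255))):
        v=((proj(pic,pts)-[x0,y0]+.5)*3-.5).round().astype(int); cv2.polylines(im,[v.reshape(-1,1,2)],True,col,1)
    out.append(im)
cv2.imwrite("pics/place2.png",np.hstack(out))
E
```

```text
15.52 [0.5 0.2 0.2] slide [-0.2  4.8 94.1] ang [-0.  -0.1 -0.2] yaw -139.8 gap 0.0617 F [ 0.4 -0.4 -2.4]
```

View pics/place2.png

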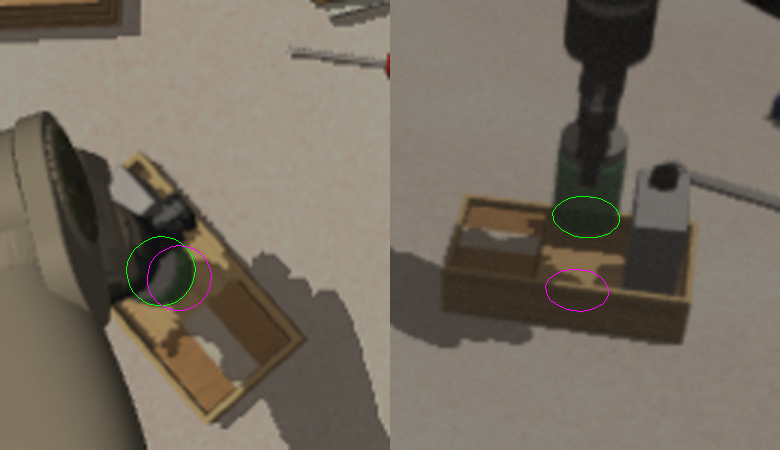

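The jar is over the gap between can and carton (scene crop (590,180)), about 2–3 mm nearer the can than planned. I'll shift 2 mm toward the carton and lower it.

Request:
{"fn": "jog_arm", "kwargs": {
  "moves": [
    {"fingers": 1, "slide": [2, 4, 8], "angular": [0, 0, 0]},
    {"fingers": 1, "slide": [2, 4, 20], "angular": [0, 0, 0]},
    {"fingers": 1, "slide": [2, 4, 32], "angular": [0, 0, 0]},
    {"fingers": 1, "slide": [2, 4, 44], "angular": [0, 0, 0]},
    {"fingers": 1, "slide": [2, 4, 56], "angular": [0, 0, 0]},
    {"fingers": 1, "slide": [2, 4, 68], "angular": [0, 0, 0]},
    {"fingers": 1, "slide": [2, 4, 78], "angular": [0, 0, 0]},
    {"fingers": 1, "slide": [2, 4, 85], "angular": [0, 0, 0]},
    {"fingers": 1, "slide": [2, 4, 89], "angular": [0, 0, 0]},
    {"fingers": 1, "slide": [2, 4, 90], "angular": [0, 0, 0]}
  ]
}}

```text
clock: 16.45
tcp_pos: [0.5277, 0.2344, 0.0754]
orientation: [-0.001, -0.344, 0.939, -0.0]
wrist_force: [-0.1, 0.0, -2.8]
finger_gap: 0.0611
grip_force: 55.2
```

Request:
{"fn": "jog_arm", "kwargs": {
  "moves": [
    {"fingers": 1, "slide": [0, 0, 1], "angular": [0, 0, 0]},
    {"fingers": 1, "slide": [0, 0, 2], "angular": [0, 0, 0]},
    {"fingers": 1, "slide": [0, 0, 3], "angular": [0, 0, 0]},
    {"fingers": 1, "slide": [0, 0, 4], "angular": [0, 0, 0]},
    {"fingers": 1, "slide": [0, 0, 4], "angular": [0, 0, 0]}
  ]
}}

```text
clock: 16.87
tcp_pos: [0.5283, 0.2348, 0.0724]
orientation: [0.0, -0.344, 0.939, -0.0]
wrist_force: [-0.1, -1.7, -1.8]
finger_gap: 0.0615
grip_force: 55.2
```

Request:
{"fn": "jog_arm", "kwargs": {
  "moves": [
    {"fingers": 1, "slide": [0, 0, 0.5], "angular": [0, 0, 0]},
    {"fingers": 1, "slide": [0, 0, 1], "angular": [0, 0, 0]},
    {"fingers": 1, "slide": [0, 0, 1], "angular": [0, 0, 0]},
    {"fingers": 1, "slide": [0, 0, 1], "angular": [0, 0, 0]}
  ]
}}

```text
clock: 17.2
tcp_pos: [0.5284, 0.2348, 0.0717]
orientation: [0.0, -0.344, 0.939, -0.0]
wrist_force: [-0.5, 0.1, 1.4]
finger_gap: 0.0614
grip_force: 55.5
```

Contact with the floor. I'll release with a partial opening and then rise.

Request:
{"fn": "jog_arm", "kwargs": {
  "moves": [
    {"fingers": 0.25, "slide": [0, 0, 0], "angular": [0, 0, 0]},
    {"fingers": 0.2, "slide": [0, 0, 0], "angular": [0, 0, 0]},
    {"fingers": 0.15, "slide": [0, 0, 0], "angular": [0, 0, 0]},
    {"fingers": 0.1, "slide": [0, 0, 0], "angular": [0, 0, 0]},
    {"fingers": 0.1, "slide": [0, 0, 0], "angular": [0, 0, 0]},
    {"fingers": 0.1, "slide": [0, 0, 0], "angular": [0, 0, 0]}
  ]
}}

```text
clock: 17.7
tcp_pos: [0.5283, 0.2348, 0.0713]
orientation: [0.0, -0.344, 0.939, -0.0]
wrist_force: [0.3, 0.0, 0.2]
finger_gap: 0.0772
grip_force: 0.0
```

Request:
{"fn": "jog_arm", "kwargs": {
  "moves": [
    {"fingers": 0.1, "slide": [0, 0, -8], "angular": [0, 0, 0]},
    {"fingers": 0.1, "slide": [0, 0, -20], "angular": [0, 0, 0]},
    {"fingers": 0.1, "slide": [0, 0, -35], "angular": [0, 0, 0]},
    {"fingers": 0.1, "slide": [0, 0, -55], "angular": [0, 0, 0]},
    {"fingers": 0.1, "slide": [0, 0, -80], "angular": [0, 0, 0]},
    {"fingers": 0.1, "slide": [0, 0, -105], "angular": [0, 0, 0]},
    {"fingers": 0.1, "slide": [0, 0, -130], "angular": [0, 0, 0]},
    {"fingers": 0.1, "slide": [0, 0, -145], "angular": [0, 0, 0]},
    {"fingers": 0.1, "slide": [0, 0, -150], "angular": [0, 0, 0]},
    {"fingers": 0.1, "slide": [0, 0, -150], "angular": [0, 0, 0]}
  ]
}}

```text
clock: 18.53
tcp_pos: [0.5291, 0.235, 0.2232]
orientation: [0.002, -0.344, 0.939, -0.0]
wrist_force: [0.3, 0.6, -1.1]
finger_gap: 0.0768
grip_force: 0.0
```

Run:
```python
from h import *
p=read_camera("scene"); save(p,"final.png",(240,80,380,190),5)
s=get_state(); print(s["clock"],s["tcp_pos"],s["wrist_force"])
```

```text
18.5833 [0.52838487 0.23482042 0.22161245] [-0.70336975 -0.18423634 -0.17394686]
```

View pics/final.png

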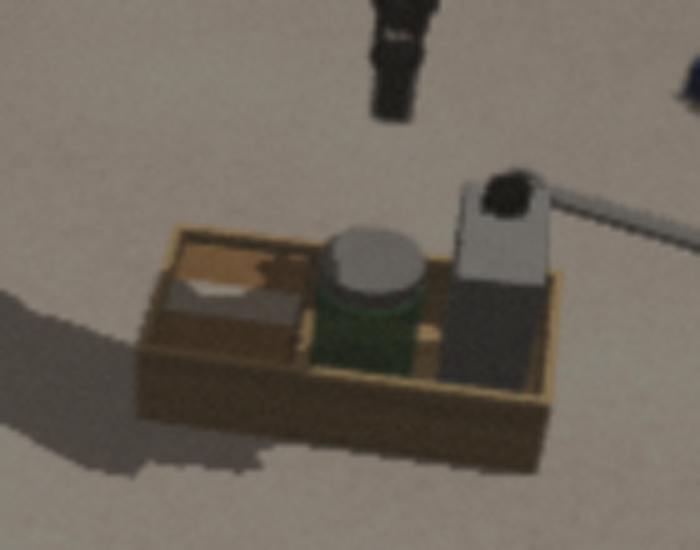

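The carton (235,300), jar (368,300) and can (500,290) all sit upright inside the crate. The gripper is clear above at (393,100).

```bash
python3 -c "from workcell import *; print(hand_in())"
```

```text
the job is handed in; nothing more can be done
None
```

The can and the jar were both set down upright in the crate's free space, with the carton still lying flat beside them; I handed the job in at about 18.6 s, but the hand-in returned no verdict.

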